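# Find the canister lid that rocks and press it home

### The job

One of the four porcelain canisters on the oak shelf was not shut properly: its wooden lid is not down on its seal. Feel the lids by pressing them lightly near the edge until you find the one that rocks, then press that lid in its middle until it is fully home, and end the job there, with your fingertips still resting on it, so that I can see which canister stood open. Only touch and press, never hard: pick up nothing, and leave the canisters and everything round them standing where they are.

Things in the scene. Friction and masses are not known exactly. Their poses are not given: they have to be found in the camera images.
- canister_a: One of four alike white porcelain canisters standing loose on the oak shelf's top (0.5 kg, 82 mm across, 88 mm to the rim), closed by lid_a. Origin: centre of its underside, 85 mm above the worktop; z up. A home lid's flange lies on the rim all round: its top is 102 mm above this origin and it cannot tip. Exactly one of the four lids, any of them, starts not home: level, but 3.5 to 4.5 mm higher.
- lid_a: Flat round darker-oak lid of canister_a, 82 mm across, 14 mm thick, no knob, a plug with silicone seal below. Origin: centre of its flat top face; z is that face's normal, up. When not home, 3 to 6 N about 25 mm from the middle tips that side down 0.05 to 0.12 rad (it springs back level); about 13 N in the middle slides it down, and it stays where pushed. When home it does not yield.
- canister_b: One of four alike white porcelain canisters standing loose on the oak shelf's top (0.5 kg, 82 mm across, 88 mm to the rim), closed by lid_b. Origin: centre of its underside, 85 mm above the worktop; z up. A home lid's flange lies on the rim all round: its top is 102 mm above this origin and it cannot tip. Exactly one of the four lids, any of them, starts not home: level, but 3.5 to 4.5 mm higher.
- lid_b: Flat round darker-oak lid of canister_b, 82 mm across, 14 mm thick, no knob, a plug with silicone seal below. Origin: centre of its flat top face; z is that face's normal, up. When not home, 3 to 6 N about 25 mm from the middle tips that side down 0.05 to 0.12 rad (it springs back level); about 13 N in the middle slides it down, and it stays where pushed. When home it does not yield.
- canister_c: One of four alike white porcelain canisters standing loose on the oak shelf's top (0.5 kg, 82 mm across, 88 mm to the rim), closed by lid_c. Origin: centre of its underside, 85 mm above the worktop; z up. A home lid's flange lies on the rim all round: its top is 102 mm above this origin and it cannot tip. Exactly one of the four lids, any of them, starts not home: level, but 3.5 to 4.5 mm higher.
- lid_c: Flat round darker-oak lid of canister_c, 82 mm across, 14 mm thick, no knob, a plug with silicone seal below. Origin: centre of its flat top face; z is that face's normal, up. When not home, 3 to 6 N about 25 mm from the middle tips that side down 0.05 to 0.12 rad (it springs back level); about 13 N in the middle slides it down, and it stays where pushed. When home it does not yield.
- canister_d: One of four alike white porcelain canisters standing loose on the oak shelf's top (0.5 kg, 82 mm across, 88 mm to the rim), closed by lid_d. Origin: centre of its underside, 85 mm above the worktop; z up. A home lid's flange lies on the rim all round: its top is 102 mm above this origin and it cannot tip. Exactly one of the four lids, any of them, starts not home: level, but 3.5 to 4.5 mm higher.
- lid_d: Flat round darker-oak lid of canister_d, 82 mm across, 14 mm thick, no knob, a plug with silicone seal below. Origin: centre of its flat top face; z is that face's normal, up. When not home, 3 to 6 N about 25 mm from the middle tips that side down 0.05 to 0.12 rad (it springs back level); about 13 N in the middle slides it down, and it stays where pushed. When home it does not yield.
- egg_cup_1: White porcelain egg cup, 48 mm across, 42 mm high, loose in the pulled-out tray, low in front of the shelf. Origin: centre of its underside.
- egg_cup_2: White porcelain egg cup, 48 mm across, 42 mm high, loose in the pulled-out tray, low in front of the shelf. Origin: centre of its underside.
- egg_cup_3: White porcelain egg cup, 48 mm across, 42 mm high, loose in the pulled-out tray, low in front of the shelf. Origin: centre of its underside.
- egg_cup_4: White porcelain egg cup, 48 mm across, 42 mm high, loose in the pulled-out tray, low in front of the shelf. Origin: centre of its underside.
- pepper_mill: Glass and steel pepper mill, 52 mm across, 145 mm high, loose on top of the shelf among the canisters (its top is 43 mm above the lids). Origin: centre of its underside.
- steel_lid: Stainless saucepan lid with a black knob, 134 mm across, 41 mm high, lying loose on top of the shelf. Origin: centre of its underside.
- egg_timer: Round steel kitchen timer, 62 mm across, 59 mm high, loose on top of the shelf. Origin: centre of its underside.
- egg_cooker: Black egg cooker with a glass dome, 180 mm across, 151 mm high, fixed on the left part of the shelf (its top is 49 mm above the lids), its press button facing the robot. Origin: centre of its underside.
- shelf: Low oak shelf unit fixed on the worktop, 260 mm deep (its x), 840 mm wide (its y), top face 85 mm above the worktop. Origin: centre of its underside; -x is its front.
- tray (a joint): Oak pull-out tray, 360 mm wide, 38 mm high with its runners, drawn out of the shelf's middle towards the robot; 0 at the start, + further out, - pushed in, m.
Mind the look-alikes: they are no part of the job. What is shaped like the canister_c but turquoise is not meant.

How it is judged:
By the outcome, as a careful person would: the job done as asked, in the order asked, and still so for the second after the job is handed in, while the arm keeps its last pose, push and grip.
It also fails if it takes over 48 s, if anything falls off the work surface, if the arm or the gripper's body presses on something with over 40 N, if the wrist force passes 120 N, or if a joint passes its speed limit or range.

### The arm

A 6-joint arm with a two-finger parallel gripper is mounted at the origin on the work surface. World frame = base frame: x ahead of the robot, y to its left, z up, the work surface at z = 0. Lengths are in m, angles in rad, forces in N, time in s.
With the tool pointing down it reaches from about 0.35 to 1 m from the base axis. Payload 7.1 kg.
Tool frame: the origin (TCP) lies between the finger pads; the fingertips stand 22 mm ahead of it and the grasp point (between the pads) lies 3 mm ahead of it; x points along the fingers, y is the direction in which the jaws open and shut, and the axes are right-handed (so a half turn about x gives the same grasp; the last joint's range is limited). The gripper opens to 85 mm and grips with 20 to 120 N. Pads are 22 mm wide; open, the fingers measure 114 mm over their backs; the gripper's body (76 mm by 85 mm) begins 54 mm behind the grasp point. The pads swing forward as they close: fully open they stand 13 mm farther back than shut.
Start: joints at [1.26, 0.423, 1.63, -0, 1.089, -0.019], TCP at [0.18, 0.599, 0.253] pointing down, gripper open.
Joint ranges: [-3, 3], [-0.9, 2.11], [0.09, 2.58], [-1.31, 4.45], [0.11, 2.69], [-2.54, 2.54]. Speed limits (rad/s): [2.39, 2.39, 3.01, 3.14, 3.14, 3.14].

### API

Orientations are given as a rotation vector (axis times angle).
In Python, from rig import manip gives the robot as it stands. The module is installed in compiled form; this text tells all that it offers. Calls block until the motion is done:
- manip.move_to(position, orientation): joint-space move of the TCP to a pose.
- manip.servo_line(position, orientation=None, rate=0.15): straight line of the TCP; orientation=None keeps the orientation; rate is the mean speed in m/s.
- manip.set_joints(angles): joint-space move.
- manip.command_gripper(opening, f_grip=None): finger opening in m; f_grip is the grip in N (None keeps the last); returns when the fingers have stopped.
- manip.hold(seconds).
- manip.solve_ik(position, orientation): joint angles nearest the present ones, or None.
- manip.camera(name): name is "side" or "top" or "wrist"; returns a dict with "image" (384x512x3 uint8, red, green, blue), "fx", "fy", "cx", "cy" (pixels), "cam_to_world" (4x4, takes a point from camera to world coordinates); the wrist camera has in their place "mount" (4x4, takes a point from camera to tool coordinates, whose origin is the TCP and whose axes are the tool frame's). Camera axes: x right, y down, z forward; pixel columns grow to the right and rows downward; lengths in m; the calibration is good to about 2 mm. A picture is of the moment at which its call begins: read the wrist's pose just before it. There is no depth.
A pose or a line that the arm cannot do raises manip.IKError and nothing moves.
- manip.sign_off(): hands the job in, once; it reports no verdict.
Readings, each from a call of its own:
- manip.get_time(): time.
- manip.get_joint_positions(): joint angles.
- manip.get_joint_vel(): joint speeds.
- manip.get_tau(): joint torques, N m.
- manip.get_position(): TCP position.
- manip.get_ee_rot(): TCP orientation.
- manip.get_contact_force(): force on the tool from outside, world axes, zero at the start.
- manip.get_torque(): the same for the moment, N m.
- manip.get_width(): finger opening in m.
Only numpy, scipy, OpenCV 4.12 (cv2) and the standard library are available. Lean on these libraries where they do the work, as an engineer would, in place of code of your own. Each camera call takes 0.05 s, during which the arm holds its last target.

## Working session

There is one attempt and no reset: what is moved stays moved. The work goes in short steps, each a Python script; the robot and the scene stay as the last script left them, time stands still between calls to the robot, and variables do not carry over. Pictures are saved under pics/ and viewed, and the job is handed in when it is done.

```bash
mkdir -p pics; python3 - <<'E'
from rig import manip
import cv2, numpy as np
for n in ["side","top","wrist"]:
    c=manip.camera(n); cv2.imwrite(f"pics/{n}0.png",c["image"][:,:,::-1])
    print(n,c["fx"],c["cx"],c["cy"]); print(np.round(c.get("cam_to_world",c.get("mount")),3))
print(manip.get_time(),manip.get_position(),manip.get_ee_rot(),manip.get_contact_force(),manip.get_width())
E
```

```text
side 353.93687771601674 260.80874095176625 187.31533206405788
[[ 0.977 -0.171  0.129  0.419]
 [-0.213 -0.722  0.658 -0.656]
 [-0.019 -0.67  -0.742  0.864]
 [ 0.     0.     0.     1.   ]]
top 488.52359980611067 254.56096796125644 191.4462055036734
[[ 1.00e-03 -9.91e-01  1.30e-01  3.85e-01]
 [-1.00e+00  0.00e+00  6.00e-03 -5.00e-03]
 [-6.00e-03 -1.30e-01 -9.91e-01  1.38e+00]
 [ 0.00e+00  0.00e+00  0.00e+00  1.00e+00]]
wrist 319.9645390698785 258.2087819760179 184.85260505479113
[[-0.    -0.284  0.959 -0.12 ]
 [ 1.    -0.    -0.    -0.001]
 [ 0.     0.959  0.284 -0.071]
 [ 0.     0.     0.     1.   ]]
0.15 [0.17963132 0.59820779 0.25272604] [ 0.2280755   1.55884747 -0.22992971] [-0.43885695  0.39452294 -0.08349182] 0.08551502046131973
```

View pics/side0.png

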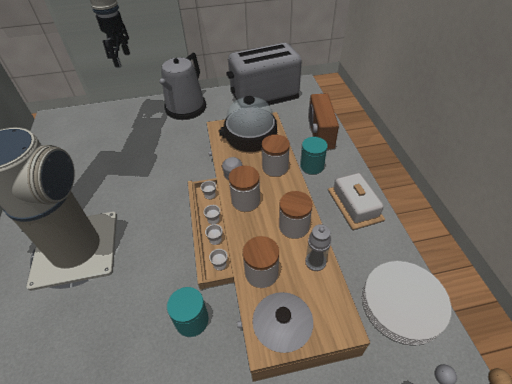

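View pics/top0.png

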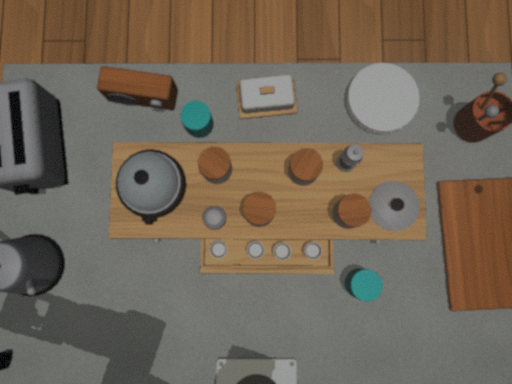

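View pics/wrist0.png

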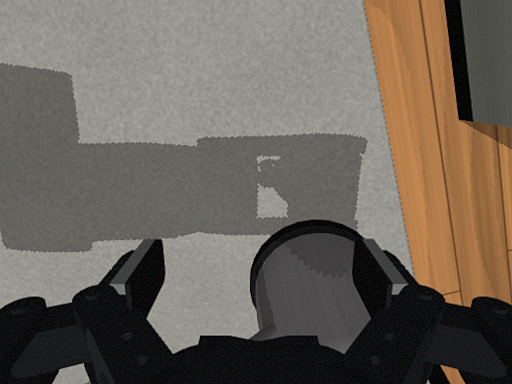

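The top view shows the four lids at about (215,163), (259,208), (306,165) and (354,210). The pepper mill is at (350,157), the steel lid at (394,205), and the turquoise jars stand off the shelf. Next I'll localise the lids in both views.

```bash
cat > h.py <<'E'
import cv2, numpy as np
def ray(c,u,v):
    T=np.array(c["cam_to_world"]); d=T[:3,:3]@np.array([(u-c["cx"])/c["fx"],(v-c["cy"])/c["fy"],1]); return T[:3,3],d/np.linalg.norm(d)
def plane(c,u,v,z):
    o,d=ray(c,u,v); return o+d*(z-o[2])/d[2]
def tri(c1,p1,c2,p2):
    o1,d1=ray(c1,*p1);o2,d2=ray(c2,*p2)
    s=np.linalg.lstsq(np.c_[d1,-d2],o2-o1,rcond=None)[0]
    a,b=o1+s[0]*d1,o2+s[1]*d2; return (a+b)/2,np.linalg.norm(a-b)
E
python3 - <<'E'
from rig import manip
from h import *
seeds={"top":[(215,163),(259,208),(306,165),(354,210)],"side":[(276,146),(244,179),(295,206),(261,254)]}
C={};E={}
for n in seeds:
    c=C[n]=manip.camera(n); im=c["image"]; hsv=cv2.cvtColor(im,cv2.COLOR_RGB2HSV)
    for s in seeds[n]: print(n,s,hsv[s[1],s[0]])
    print("shelf",hsv[150,260] if n=="top" else hsv[200,272])
    m=cv2.inRange(hsv,(4,110,50),(12,255,200))
    cv2.imwrite(f"pics/m_{n}.png",cv2.resize(np.hstack([m]),None,fx=1.5,fy=1.5))
    m=cv2.morphologyEx(m,cv2.MORPH_CLOSE,np.ones((3,3)));m=cv2.morphologyEx(m,cv2.MORPH_OPEN,np.ones((3,3)))
    cs,_=cv2.findContours(m,cv2.RETR_EXTERNAL,cv2.CHAIN_APPROX_NONE)
    E[n]=[]
    for s in seeds[n]:
        k=[q for q in cs if cv2.pointPolygonTest(q,tuple(map(float,s)),False)>=0]
        if not k: print("none",n,s);E[n].append(None);continue
        e=cv2.fitEllipse(cv2.convexHull(k[0])); E[n].append(e[0]); print(n,s,np.round(e[0],1),np.round(e[1],1),cv2.contourArea(k[0]), plane(c,*e[0],.187).round(4))
for a,b in zip(E["top"],E["side"]):
    if a and b: print(tri(C["top"],a,C["side"],b))
E
```

```text
top (215, 163) [ 12 155 130]
top (259, 208) [ 13 151 132]
top (306, 165) [ 12 161 130]
top (354, 210) [ 13 155 133]
shelf [ 16 114 155]
top (215, 163) [213.8 162.9] [30.2 31.4] 683.5 [0.6132 0.1033 0.187 ]
top (259, 208) [259.1 208.5] [30.6 31.8] 661.5 [ 0.4997 -0.0089  0.187 ]
top (306, 165) [305.6 164.6] [31.1 31.4] 652.5 [ 0.6089 -0.1243  0.187 ]
top (354, 210) [353.5 210.1] [30.4 33.4] 722.5 [ 0.4958 -0.2399  0.187 ]
side (276, 146) [ 12 147 127]
side (244, 179) [ 12 142 131]
side (295, 206) [ 11 143 137]
side (261, 254) [ 12 142 131]
shelf [ 14 110 148]
side (276, 146) [274.8 144.3] [20.9 27.2] 417.5 [0.6113 0.0988 0.187 ]
side (244, 179) [243.7 177.4] [24.1 30. ] 539.0 [ 0.4995 -0.0109  0.187 ]
side (295, 206) [295.7 204.2] [26.5 32.4] 639.5 [ 0.6078 -0.1303  0.187 ]
side (261, 254) [260.6 252.4] [33.  35.7] 879.0 [ 0.4944 -0.2452  0.187 ]
(array([0.6133111 , 0.10375533, 0.18263247]), np.float64(0.0014288693905539984))
(array([ 0.49982283, -0.0089022 ,  0.18492819]), np.float64(8.92793699008523e-05))
(array([ 0.60997363, -0.12491655,  0.1801129 ]), np.float64(0.0004569531478339274))
(array([ 0.49574386, -0.24117085,  0.18039995]), np.float64(0.0013015620526126434))
```

```bash
python3 -c "
import cv2,numpy as np
a=cv2.imread('pics/top0.png')[130:260,180:400];b=cv2.imread('pics/side0.png')[120:300,180:350]
cv2.imwrite('pics/za.png',cv2.resize(a,None,fx=3.5,fy=3.5,interpolation=2));cv2.imwrite('pics/zb.png',cv2.resize(b,None,fx=3.3,fy=3.3,interpolation=2))"
```

```text
(no output)
```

View pics/za.png

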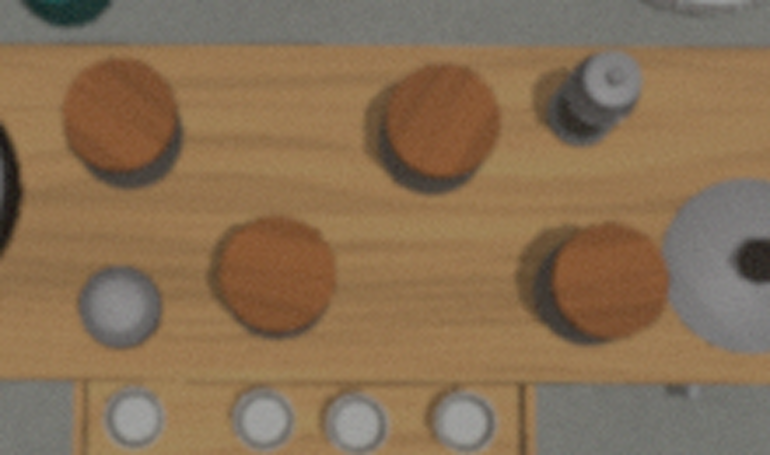

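View pics/zb.png

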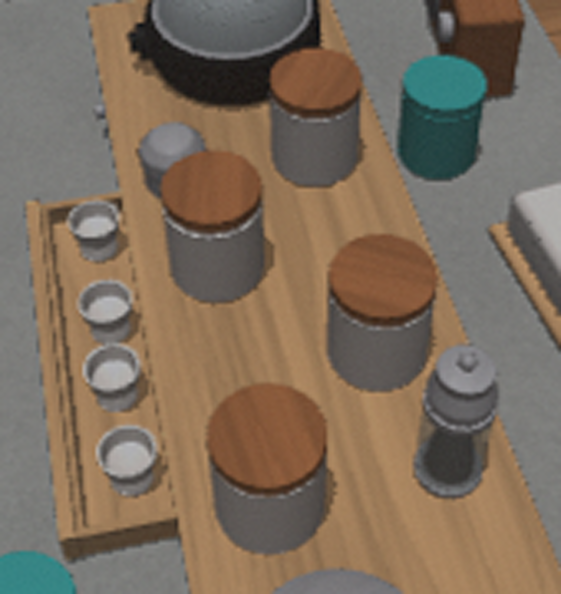

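The second lid, at (0.500, -0.009), measures about 3 to 5 mm higher than the other three, so it's the likely candidate. I'll feel that one first.

```bash
python3 - <<'E'
from rig import manip
import numpy as np
from scipy.spatial.transform import Rotation as Ro
print(Ro.from_rotvec(manip.get_ee_rot()).as_matrix().round(2))
R=Ro.from_matrix(np.array([[0,0,1],[0,1,0],[-1,0,0]]).astype(float)); o=R.as_rotvec()
R2=Ro.from_matrix(np.array([[0,0,-1],[0,-1,0],[-1,0,0]]).astype(float)); o2=R2.as_rotvec()
for r in (o,o2): print(r,manip.solve_ik([.5,-.01,.3],r))
t=manip.get_time()
p=manip.get_position(); manip.servo_line([p[0],p[1],.40],rate=.25)
manip.command_gripper(0.0,20); print(manip.get_time()-t,manip.get_width())
manip.move_to([.529,-.009,.27],o)
manip.hold(.2); print(manip.get_time(),manip.get_position(),manip.get_contact_force())
c=manip.camera("side")["image"]
import cv2; cv2.imwrite("pics/s1.png",c[:,:,::-1])
cv2.imwrite("pics/w1.png",manip.camera("wrist")["image"][:,:,::-1])
E
```

```text
[[-0.    0.29  0.96]
 [-0.    0.96 -0.29]
 [-1.   -0.   -0.  ]]
[0.         1.57079633 0.        ] [-4.37948215e-02  1.81568469e-01  1.85556345e+00 -4.44089210e-16
  1.10446073e+00 -1.61459115e+00]
[ 2.22144147  0.         -2.22144147] [-4.37948215e-02  1.81568469e-01  1.85556345e+00 -4.44089210e-16
  1.10446073e+00  1.52700151e+00]
1.5 -6.626351790141443e-05
4.475 [ 0.52910087 -0.00852597  0.2700636 ] [0.00748531 0.40462511 0.41218495]
```

View pics/s1.png

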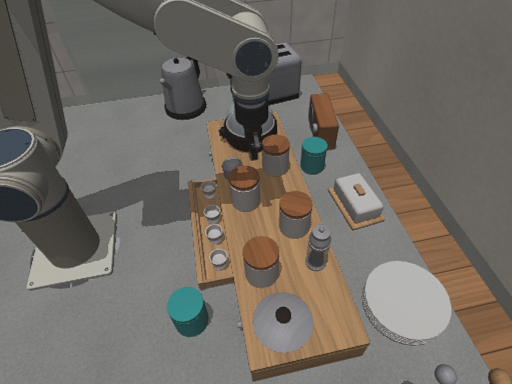

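View pics/w1.png

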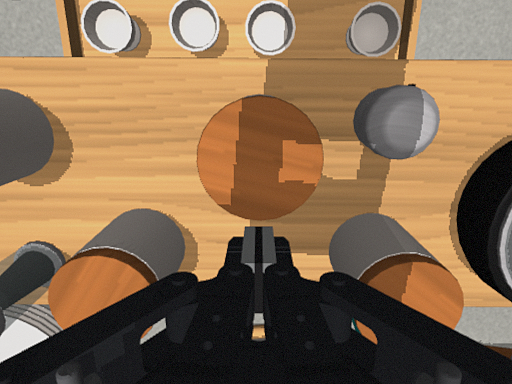

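The wrist view shows the candidate lid centred at about (260,158), with the shut fingertips at its far side. I'll check its centre with a ray cast, then go down gently.

```bash
cat > p.py <<'E'
from rig import manip
import numpy as np
def fz(n=4):
    v=[]
    for _ in range(n): v.append(manip.get_contact_force()[2]); manip.hold(.01)
    return np.mean(v)
def probe(x,y,zstart,zmin,fstop,f0,step=.0005,fine=.0002,log=[]):
    z=zstart; L=[]
    f=0
    while z>zmin:
        z-=step if f<.8 else fine
        manip.servo_line([x,y,z],rate=.02)
        f=fz(3)-f0
        L.append((round(manip.get_time(),2),round(z*1e3,2),round(manip.get_position()[2]*1e3,2),round(f,2)))
        if f>=fstop: break
    return z,f,L
E
python3 - <<'E'
from rig import manip
from p import *
from scipy.spatial.transform import Rotation as Ro
import cv2
R=Ro.from_rotvec(manip.get_ee_rot()).as_matrix(); P=manip.get_position()
c=manip.camera("wrist"); M=c["mount"]
d=R@M[:3,:3]@np.array([(260-c["cx"])/c["fx"],(158-c["cy"])/c["fy"],1]); o=P+R@M[:3,3]
print("wrist centre",o+d*(.19-o[2])/d[2])
manip.servo_line([.529,-.009,.2175],rate=.08)
manip.hold(.15); t=manip.get_time(); f0=fz(10); print("f0",f0,t, manip.get_position())
z,f,L=probe(.529,-.009,.2175,.208,1.0,f0)
print(z,f); [print(*l) for l in L]
E
```

```text
wrist centre [ 0.49884352 -0.00924993  0.19      ]
f0 0.04291885074389285 5.5833 [ 0.52929586 -0.00901837  0.21802583]
0.2118 1.5843769575491462
5.94 217.0 217.07 0.17
6.22 216.5 216.46 -0.09
6.49 216.0 216.0 0.08
6.77 215.5 215.48 0.22
7.04 215.0 214.98 -0.07
7.32 214.5 214.45 0.11
7.59 214.0 213.98 0.02
7.87 213.5 213.48 -0.15
8.14 213.0 212.97 0.15
8.42 212.5 212.55 0.51
8.69 212.0 212.15 0.88
8.97 211.8 211.98 1.58
```

Contact came at a tip height of about 190.7 mm, roughly 4 mm above a home lid. I'll press on to 4–5 N to feel it rock.

```bash
python3 - <<'E'
from p import *
f0=.043
z,f,L=probe(.529,-.009,.2118,.2085,4.3,f0,step=.0004,fine=.0004)
print(z,f); [print(*l) for l in L]
E
```

```text
0.21099999999999997 4.568032398604284
9.24 211.4 211.62 2.32
9.52 211.0 211.3 4.57
```

```bash
python3 - <<'E'
from p import *
f0=.043
z,f,L=probe(.529,-.009,.2110,.2085,5.3,f0,fine=.0003,step=.0002)
[print(*l) for l in L]
manip.hold(.3); print(fz(8)-f0, manip.get_position(), manip.get_time())
manip.servo_line([.529,-.009,.2118],rate=.02); print(fz(6)-f0,manip.get_position()[2])
manip.servo_line([.529,-.009,.216],rate=.03); manip.hold(.1); print(fz(8)-f0,manip.get_time())
E
```

```text
9.79 210.8 211.02 4.45
10.07 210.5 210.76 4.77
10.34 210.2 210.54 5.71
5.54343934458679 [ 0.52956641 -0.00903782  0.21056184] 10.7083
3.566125756764998 0.21160899122040314
0.1381444444878564 11.4667
```

The lid yielded about 2.1 mm under 5.7 N and came back up when unloaded, so this is the open one. Next I'll press it in the middle.

```bash
python3 - <<'E'
from p import *
f0=.043
manip.servo_line([.4993,-.009,.216],rate=.05)
manip.hold(.15); f0=fz(8); print("f0",f0,manip.get_position())
manip.servo_line([.4993,-.009,.2132],rate=.02)
z=.2132; base=manip.get_time()
prev=None
while z>.2060:
    z-=.0004
    manip.servo_line([.4993,-.009,z],rate=.02)
    f=fz(3)-f0; a=manip.get_position()[2]
    print(round(manip.get_time(),2),round(z*1e3,2),round(a*1e3,2),round(f,2))
    if f>16.5 : break
E
```

```text
f0 -0.17431213797220046 [ 0.49957211 -0.0090137   0.21600415]
12.99 212.8 212.81 -0.01
13.27 212.4 212.68 4.19
13.54 212.0 212.54 7.61
13.82 211.6 212.34 9.49
14.09 211.2 211.99 9.65
14.37 210.8 211.64 10.9
14.64 210.4 211.25 10.77
14.92 210.0 210.85 10.6
15.19 209.6 210.44 11.05
15.47 209.2 210.03 10.6
15.74 208.8 209.63 11.15
16.02 208.4 209.24 10.95
16.29 208.0 208.91 11.93
16.57 207.6 208.82 14.97
16.84 207.2 208.75 18.49
```

```bash
python3 - <<'E'
from p import *
manip.servo_line([.4993,-.009,.2083],rate=.02); manip.hold(.4)
print(fz(8)+.17,manip.get_position(),manip.get_time())
import cv2
for n in("side","top"): cv2.imwrite(f"pics/{n}2.png",manip.camera(n)["image"][:,:,::-1])
E
```

```text
9.05328900993858 [ 0.4996078  -0.00900537  0.20884508] 17.5583
```

View pics/side2.png

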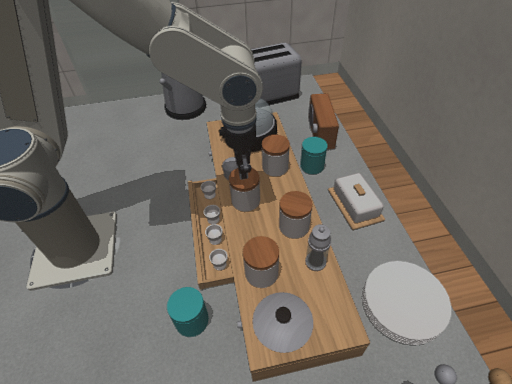

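View pics/top2.png

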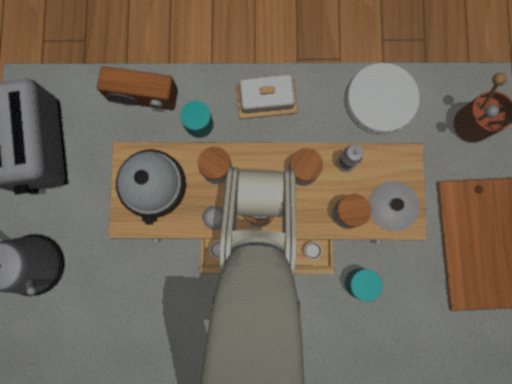

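The side view shows the fingertips resting in the middle of the lid at (244,178), and everything else stands as it did in the first pictures. I'm easing off slightly to a light rest, then handing in.

```bash
python3 - <<'E'
from p import *
manip.servo_line([.4993,-.009,.2086],rate=.02); manip.hold(.3)
print(fz(8)+.17,manip.get_position(),manip.get_time())
manip.sign_off()
E
```

```text
7.409433319879019 [ 0.49959543 -0.0090087   0.20887913] 18.275
the job is handed in; nothing more can be done
```

The canister that stood open is the one at about x = 0.50, y = −0.01, in the front row just right of the egg timer. Its lid is now fully home, and the fingertips are resting on it with about 7 N. I handed the job in at about 18.3 s of the 48 s allowed.

- **Finding it:** The two camera views showed this lid 2.3–4.8 mm higher than the other three, so I felt it first. Pressed about 29 mm from its middle with 5.7 N, its edge went down about 2.1 mm, and it rose again when I eased off.
- **Closing it:** Pressed in the middle, it slid down about 3.8 mm at around 11 N. It then stopped yielding with its top at about 186.8 mm, where a home lid should be at 187 mm. The most force I measured was 18.5 N.
- **Last check:** The final pictures show nothing shifted, though the arm hid part of the tray in the top view.
- **What disagreed:** The camera heights of all four lids came out 2–7 mm below the heights you gave. I therefore used them only to choose which lid to feel first.
- **Not done:** I did not press the other three lids, because the first one I tried was the one that rocked.

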